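# Find the rocking cover of the stone chest and push it open

## Task

Three of the four green stone covers in the top of the wooden chest are pinned shut and one rocks on a hidden pin. Press the covers at their ends with a fingertip, one after another, until you find the one that gives, then push that cover right over so that it stands open, nearly upright, and leave it so, with the stone blank beneath in view. Do not disturb the little stone tablets on the chest or anything else on the bench.

Things in the scene. Friction and masses are not known exactly. Their poses are not given: they have to be found in the camera images.
- chest: fixed wooden chest, 170 (x) x 504 (y) x 85 mm high, origin at the centre of its underside. Its x points away from the robot, its y runs along the row of four covers, spaced 120 mm. Under each cover is a well 116 x 90 mm and 75 mm deep; the wood around the covers is 27 mm wide outside and 30 mm between them. Three covers are pinned rigid; one, a different one each time, rocks like a seesaw on a hidden level pin across its middle, parallel to the chest's y
- cover1 (a point): top centre of the first (at the chest's +y end) of the four identical green stone covers in the top of the chest (110 mm along the chest's x, 84 mm along its y, 8 mm thick, top flush with the wood). A point fixed on the chest, not moving with the cover. Axes as the chest's
- cover2 (a point): top centre of the second of the four identical green stone covers in the top of the chest (110 mm along the chest's x, 84 mm along its y, 8 mm thick, top flush with the wood). A point fixed on the chest, not moving with the cover. Axes as the chest's
- cover3 (a point): top centre of the third of the four identical green stone covers in the top of the chest (110 mm along the chest's x, 84 mm along its y, 8 mm thick, top flush with the wood). A point fixed on the chest, not moving with the cover. Axes as the chest's
- cover4 (a point): top centre of the fourth (at its -y end) of the four identical green stone covers in the top of the chest (110 mm along the chest's x, 84 mm along its y, 8 mm thick, top flush with the wood). A point fixed on the chest, not moving with the cover. Axes as the chest's
- rocking_cover (a joint): tilt in rad of the one cover that rocks (it does not say which of the four that is): 0 level and flush, positive when its end towards the chest's +x is down and its near (-x) end is up, negative the other way; stops at -1.4 and 1.4. The pivot lies in the middle of the cover, 4 mm below its top. It is balanced, gives under about 2 N at either end and stays at whatever tilt it is left; the pinned covers do not give at all
- tablet1: loose pale green stone tablet 28 x 24 x 10 mm on the wood between the first and second covers, origin at the centre of its underside; not to be disturbed
- tablet2: the same, between the third and fourth covers; not to be disturbed
- block: loose round wooden block, 72 mm across, 40 mm high, standing on the table to the left, origin at the centre of its underside; bystander
- slab: loose dark green stone slab 60 x 55 x 12 mm lying on the wooden block, origin at the centre of its underside; bystander
- hammer: small hammer lying on the table to the right, steel handle along its x, 190 mm long, brass and white head 54 mm wide at its +x end, 18 mm high, origin under the handle; bystander
- jar: amber glass jar with a steel cap, 60 mm across, 70 mm high, origin at the centre of its underside; bystander
- brush: brush lying along its x on the table to the right, origin at its underside; bystander

How it is judged:
By the outcome, as a careful person would: the job done as asked, in the order asked, and still so for the second after the job is handed in, with the robot touching nothing.
It also fails if it takes over 45 s, if anything falls off the work surface, if the arm or the gripper's body presses on something with over 40 N, if the wrist force passes 120 N, or if a joint passes its speed limit or range.

## Robot

A 7-joint arm with a two-finger parallel gripper is mounted at the origin on the work surface. World frame = base frame: x ahead of the robot, y to its left, z up, the work surface at z = 0. Lengths are in m, angles in rad, forces in N, time in s.
With the tool pointing down it reaches from about 0.35 to 0.9 m from the base axis. Payload 8.1 kg.
Tool frame: the origin (TCP) lies at the very end of the fingers, on their centre line; the grasp point (between the pads) lies 19 mm behind it; z points along the fingers, y is the direction in which the jaws open and shut (so a half turn about z gives the same grasp; the last joint's range is limited). The gripper opens to 85 mm and grips with 20 to 120 N. Pads are 22 mm wide; open, the fingers measure 114 mm over their backs; the gripper's body (76 mm by 85 mm) begins 54 mm behind the grasp point. The pads swing forward as they close: fully open they stand 13 mm farther back than shut.
Start: joints at [1.13, 0.434, 0.025, 1.573, -0.012, 1.134, -0.075], TCP at [0.207, -0.59, 0.231] pointing down, gripper open.
Joint ranges: [-2.62, 2.62], [-0.44, 2.09], [-1.27, 1.32], [0.08, 2.57], [-1.32, 4.46], [0.12, 2], [-2.74, 2.74]. Speed limits (rad/s): [2.22, 2.22, 3.01, 3.01, 3.14, 3.14, 3.14].

## Interface

Orientations are given as a unit quaternion [x, y, z, w].
In Python, from cell import robot gives the robot as it stands. The module is installed in compiled form; this text tells all that it offers.
- The arm moves only by the tool carry_out, never from a script. Its argument "moves" is a list of rows, each a list of 7 numbers: the gripper's target within -1 to 1 (shut at 1, half-way at 0, fully open at -1), then the shift along the tool's x, y, z in cm, then the turn, a rotation vector about the tool's x, y, z in rad. In form: [[gripper, dx, dy, dz, ax, ay, az], ...]. A call has 1 to 8 rows; each row is the pose to reach, as a shift and turn from the pose commanded when the call began, along the tool's axes at that moment; what a row does not reach only later rows make up. A row lasts 1/8 s, in which the tool goes at most 62.5 mm and 10.7 degrees, less where a joint would pass 70% of its speed; a pose out of reach is approached as far as the arm can. A call with a gripper value outside its range is refused whole. The fingers move at their own pace and stop on an object; the grip force is fixed at half the most. Time passes only in rows, so rows that repeat a pose let the fingers close. It gives the time, the measured TCP pose, the force and the opening at its end, in the units of the state.
- robot.sense(): the state, without advancing time (a new reading comes with each control period).
- robot.get_image(name): name is "side" or "top" or "wrist"; returns a dict with "color" (420x560x3 uint8, red, green, blue), "mtx" (3x3 intrinsics, pixels), "xyz" and "rotation" of the camera in the world; the wrist camera has in their place "hand_eye" (4x4, takes a point from camera to tool coordinates, whose origin is the TCP and whose axes are the flange's). Camera axes: x right, y down, z forward; pixel columns grow to the right and rows downward; lengths in m; the calibration is good to about 2 mm. A picture is of the moment at which its call begins: read the wrist's pose just before it. There is no depth.
- robot.finish_job(): hands the job in, once; it reports no verdict.
The state is a dict: "clock": time; "joint_positions": joint angles; "joint_velocities": joint speeds; "effort": joint torques, N m; "tcp_pos": TCP position; "orientation": TCP orientation; "wrist_force": force on the tool from outside, world axes, zero at the start; "torque": the same for the moment, N m; "opening": finger opening in m.
Only numpy, scipy, OpenCV 4.12 (cv2) and the standard library are available. Lean on these libraries where they do the work, as an engineer would, in place of code of your own. Each camera call takes 0.05 s, during which the arm holds its last target. There are 200 camera calls.

## Working session

There is one attempt and no reset: what is moved stays moved. The work goes in short steps, Python scripts to look and compute and a tool call to move; the robot and the scene stay as the last step left them, time stands still between calls to the robot, and variables do not carry over. Pictures are saved under pics/ and viewed, about 8 in all and at most 12, crops included, and the job is handed in when it is done.

Besides the shell and the picture viewer there is one more tool, called after "Emit:" by a JSON object that holds its "op" and its "data". carry_out: Moves the arm, as the interface text tells. Its arguments: {"type":"object","properties":{"moves":{"type":"array"}},"required":["moves"]}

```bash
mkdir -p pics; python3 - <<'E'
from cell import robot
import cv2,pickle
s=robot.sense();print(s)
for n in("top","side"):
    d=robot.get_image(n);pickle.dump(d,open(f"pics/{n}0.pkl","wb"));cv2.imwrite(f"pics/{n}0.png",d["color"][:,:,::-1]);print(n,d["mtx"].tolist(),d["xyz"],d["rotation"])
d=robot.get_image("wrist");print(d["hand_eye"])
E
```

```text
{'clock': 0.0, 'joint_positions': array([ 1.13037999,  0.43520763,  0.0249388 ,  1.57408082, -0.01159167,
        1.13398606, -0.0750965 ]), 'joint_velocities': array([ 0.00044532,  0.00038338, -0.00019504,  0.00012939,  0.00078659,
       -0.00052817, -0.00112016]), 'effort': array([-4.25265544e-04, -6.70457911e+01,  1.02555726e+00, -3.16207802e+01,
        1.55709777e-02,  1.27305105e-02, -5.97391909e-05]), 'tcp_pos': array([ 0.20694253, -0.5892233 ,  0.2305414 ]), 'orientation': array([ 9.85771264e-01,  1.68090525e-01, -1.94190847e-04, -7.43646182e-04]), 'wrist_force': array([ 0.14664566,  0.16908308, -0.09341978]), 'torque': array([ 0.04519156, -0.00932009,  0.02479091]), 'opening': 0.08572411115850757}
top [[438.23750549147854, 0.0, 282.8488640766619], [0.0, 438.23750549147854, 212.8484541373411], [0.0, 0.0, 1.0]] [ 0.31297753 -0.02731942  1.43621228] [-0.69728102  0.71249117 -0.06218896  0.04783348]
side [[406.47394892829095, 0.0, 280.59199668347105], [0.0, 406.47394892829095, 215.5845565215355], [0.0, 0.0, 1.0]] [0.12893179 1.06068788 1.01287376] [-0.17484493  0.88062814 -0.43414558  0.07376278]
[[-6.06751583e-05 -9.53428874e-01 -3.01617936e-01  7.75341065e-02]
 [ 9.99999850e-01  1.06507736e-04 -5.37841687e-04  1.19667802e-03]
 [ 5.44918438e-04 -3.01617923e-01  9.53428724e-01 -1.43444641e-01]
 [ 0.00000000e+00  0.00000000e+00  0.00000000e+00  1.00000000e+00]]
```

View pics/top0.png

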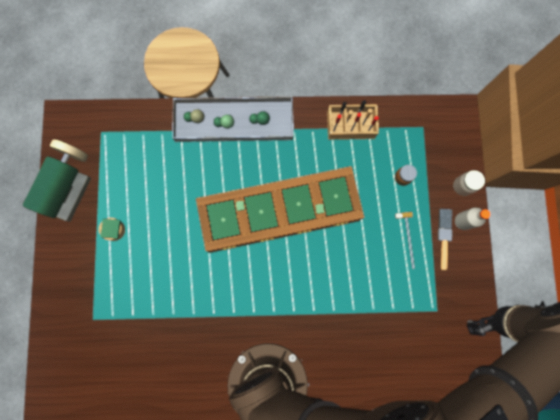

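View pics/side0.png

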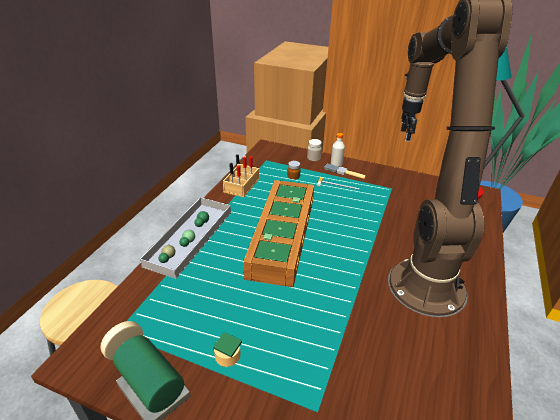

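The top view shows the chest, rotated by about 12°, with covers near px (223,220), (261,212), (299,204) and (336,196). The tablets are at (240,206) and (320,209). The arm is clear of the chest at lower right. Next I'll measure the covers.

```bash
cat > h.py <<'E'
import numpy as np,cv2,pickle
from scipy.spatial.transform import Rotation as R
def rot(r):
    r=np.asarray(r); return r if r.shape==(3,3) else R.from_quat(r).as_matrix()
def cast(d,px,z):
    px=np.atleast_2d(px).astype(float)
    v=np.c_[px,np.ones(len(px))]@np.linalg.inv(d["mtx"]).T@rot(d["rotation"]).T
    c=np.asarray(d["xyz"]); return c+v*((z-c[2])/v[:,2:])
def proj(d,P):
    q=(np.atleast_2d(P)-d["xyz"])@rot(d["rotation"])@np.asarray(d["mtx"]).T; return q[:,:2]/q[:,2:]
E
python3 - <<'E'
from h import *
for n,roi in(("top",(190,160,370,260)),("side",(240,175,320,290))):
    d=pickle.load(open(f"pics/{n}0.pkl","rb"));im=d["color"];hsv=cv2.cvtColor(im,cv2.COLOR_RGB2HSV)
    # wood mask of chest (brown) at roi, cover mask
    m=cv2.inRange(hsv,(45,90,30),(80,255,255));k=np.zeros_like(m);x0,y0,x1,y1=roi;k[y0:y1,x0:x1]=m[y0:y1,x0:x1]
    C,_=cv2.findContours(k,cv2.RETR_EXTERNAL,cv2.CHAIN_APPROX_NONE)
    for c in C:
        if cv2.contourArea(c)<60: continue
        P=cast(d,c[:,0],.085)[:,:2].astype(np.float32);r=cv2.minAreaRect(P);print(n,cv2.boundingRect(c),np.round(r[0],4),np.round(r[1],4),r[2])
    for p in((223,220),(240,206),(320,209),(230,197),(205,230)):
        if n=="top":print(p,hsv[p[1],p[0]])
    o=im[y0-5:y1+5,x0-5:x1+5,::-1]
    cv2.imwrite(f"pics/{n}c.png",cv2.resize(o,None,fx=4,fy=4,interpolation=cv2.INTER_CUBIC))
E
```

```text
top (208, 201, 31, 38) [0.5082 0.1295] [0.1058 0.0803] 10.861778259277344
top (246, 193, 31, 38) [0.5306 0.0115] [0.1055 0.0795] 11.004240989685059
top (283, 186, 31, 37) [ 0.5531 -0.1066] [0.1054 0.0798] 10.985550880432129
top (320, 178, 32, 37) [ 0.5756 -0.2239] [0.1055 0.0803] 10.614358901977539
(223, 220) [ 65  77 192]
(240, 206) [ 62  70 205]
(320, 209) [ 62  72 201]
(230, 197) [ 14 149 174]
(205, 230) [ 15 144 158]
side (254, 241, 37, 21) [0.5092 0.1295] [0.1101 0.0858] 11.003633499145508
side (263, 220, 34, 19) [0.5316 0.0122] [0.1099 0.0858] 11.25395679473877
side (270, 201, 32, 17) [ 0.5542 -0.1055] [0.1099 0.0853] 10.831650733947754
side (276, 185, 30, 15) [ 0.5768 -0.2227] [0.1092 0.0842] 10.906216621398926
```

View pics/topc.png

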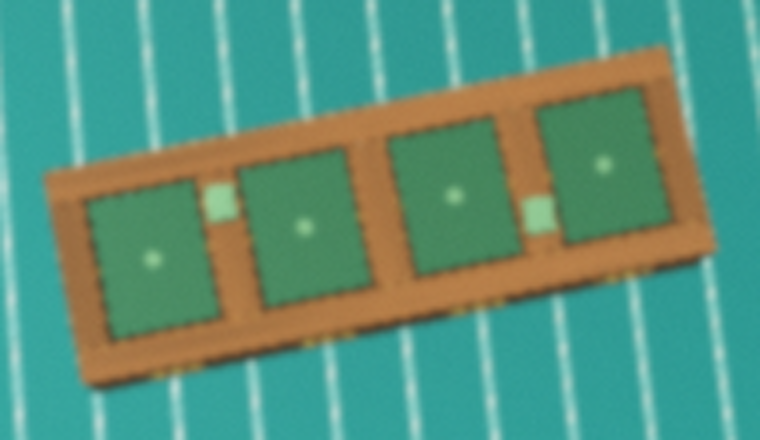

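Both views agree within about 1.5 mm and match the given sizes and spacing. The chest yaw is about 10.9°. The covers sit at c1 (0.509,0.130), c2 (0.531,0.012), c3 (0.554,-0.106) and c4 (0.576,-0.223). I'll start with the far end of c4, fingers shut and the tool turned to the chest axes.

Emit:
{"op": "carry_out", "data": {"moves": [[1,51.4,-21.7,9,0,0,0.147],[1,51.4,-21.7,9,0,0,0.147],[1,51.4,-21.7,9,0,0,0.147],[1,51.4,-21.7,9,0,0,0.147],[1,51.4,-21.7,9,0,0,0.147],[1,51.4,-21.7,9,0,0,0.147],[1,51.4,-21.7,9,0,0,0.147],[1,51.4,-21.7,9,0,0,0.147]]}}

```text
clock: 1.15
tcp_pos: [0.5737, -0.2565, 0.1512]
orientation: [0.995, 0.095, -0.0, 0.0]
wrist_force: [-0.4, -1.0, 0.4]
opening: -0.0001
```

Emit:
{"op": "carry_out", "data": {"moves": [[1,5.3,-3.2,4,0,0,0],[1,5.3,-3.2,5,0,0,0],[1,5.3,-3.2,5,0,0,0]]}}

```text
clock: 1.52
tcp_pos: [0.6174, -0.2159, 0.0999]
orientation: [0.995, 0.096, -0.002, -0.0]
wrist_force: [-0.7, -0.4, 0.2]
opening: 0.0001
```

```bash
cat > st.py <<'E'
from cell import robot
import numpy as np
s=robot.sense();a=np.radians(10.9);u=np.array([np.cos(a),np.sin(a)]);v=np.array([-u[1],u[0]])
for i,c in enumerate([(.5087,.1295),(.5311,.0119),(.5537,-.106),(.5762,-.2233)],1):
    r=s["tcp_pos"][:2]-c;print(i,np.round([r@u*100,r@v*100],2))
print(s["tcp_pos"],s["wrist_force"],s["clock"])
E
python3 st.py
```

```text
1 [  4.14 -35.97]
2 [  4.17 -24.  ]
3 [  4.18 -12.  ]
4 [ 4.19 -0.05]
[ 0.61740939 -0.21589996  0.09987623] [-0.73719707 -0.40760894  0.15307471] 1.525
```

Emit:
{"op": "carry_out", "data": {"moves": [[1,0,0,1.0,0,0,0],[1,0,0,1.4,0,0,0],[1,0,0,1.7,0,0,0],[1,0,0,1.9,0,0,0],[1,0,0,1.9,0,0,0]]}}

```text
clock: 2.15
tcp_pos: [0.6181, -0.2176, 0.0851]
orientation: [0.996, 0.095, 0.0, 0.001]
wrist_force: [-7.7, 1.2, 19.0]
opening: 0.0003
```

c4 is pinned: 19 N with no give. On to c3.

Emit:
{"op": "carry_out", "data": {"moves": [[1,0,0,-3.5,0,0,0],[1,0,-6,-4,0,0,0],[1,0,-12,-4,0,0,0],[1,0,-12,-1.5,0,0,0],[1,0,-12,-0.7,0,0,0],[1,0,-12,-0.3,0,0,0],[1,0,-12,0,0,0,0],[1,0,-12,0,0,0,0]]}}

```text
clock: 3.15
tcp_pos: [0.5958, -0.1, 0.0851]
orientation: [0.996, 0.094, 0.0, 0.0]
wrist_force: [-8.5, 0.4, 22.3]
opening: -0.0
```

```bash
python3 st.py
```

```text
1 [  4.22 -24.19]
2 [  4.24 -12.22]
3 [ 4.25 -0.21]
4 [ 4.26 11.73]
[ 0.59584393 -0.10004868  0.08509652] [-8.47291528  0.44803931 22.28464705] 3.15
```

c3 is pinned too (22 N). On to c2.

Emit:
{"op": "carry_out", "data": {"moves": [[1,0,0,-3.5,0,0,0],[1,0,-6,-4,0,0,0],[1,0,-12.2,-4,0,0,0],[1,0,-12.2,-1.5,0,0,0],[1,0,-12.2,-0.7,0,0,0],[1,0,-12.2,-0.3,0,0,0],[1,0,-12.2,0,0,0,0],[1,0,-12.2,0,0,0,0]]}}

```text
clock: 4.15
tcp_pos: [0.573, 0.0204, 0.0829]
orientation: [0.996, 0.095, 0.0, 0.0]
wrist_force: [0.3, 0.3, 0.8]
opening: -0.0002
```

```bash
python3 st.py
```

```text
1 [  4.26 -11.93]
2 [4.28 0.04]
3 [ 4.29 12.05]
4 [ 4.3  23.99]
[0.57304802 0.02042459 0.08292703] [0.32409081 0.34952877 0.83322803] 4.15
```

c2 gives: the tip is below flush at under 1 N. I'll press its far end further down, drawing slightly inward.

Emit:
{"op": "carry_out", "data": {"moves": [[1,-0.2,0,0.6,0,0,0],[1,-0.4,0,1.2,0,0,0],[1,-0.6,0,1.8,0,0,0],[1,-0.7,0,2.4,0,0,0],[1,-0.8,0,3.0,0,0,0],[1,-0.8,0,3.0,0,0,0]]}}

```text
clock: 4.9
tcp_pos: [0.5641, 0.0197, 0.0519]
orientation: [0.995, 0.095, -0.001, 0.0]
wrist_force: [0.4, 0.3, -0.2]
opening: 0.0001
```

```bash
python3 st.py; python3 - <<'E'
from cell import robot
import cv2
for n in("side",):
    d=robot.get_image(n);cv2.imwrite("pics/side1.png",cv2.resize(d["color"][150:300,200:400,::-1],None,fx=4,fy=4,interpolation=cv2.INTER_CUBIC))
E
```

```text
1 [  3.36 -11.83]
2 [3.38 0.14]
3 [ 3.39 12.14]
4 [ 3.4  24.09]
[0.56407158 0.01967005 0.05191998] [ 0.39642811  0.31572586 -0.23016725] 4.9
```

View pics/side1.png

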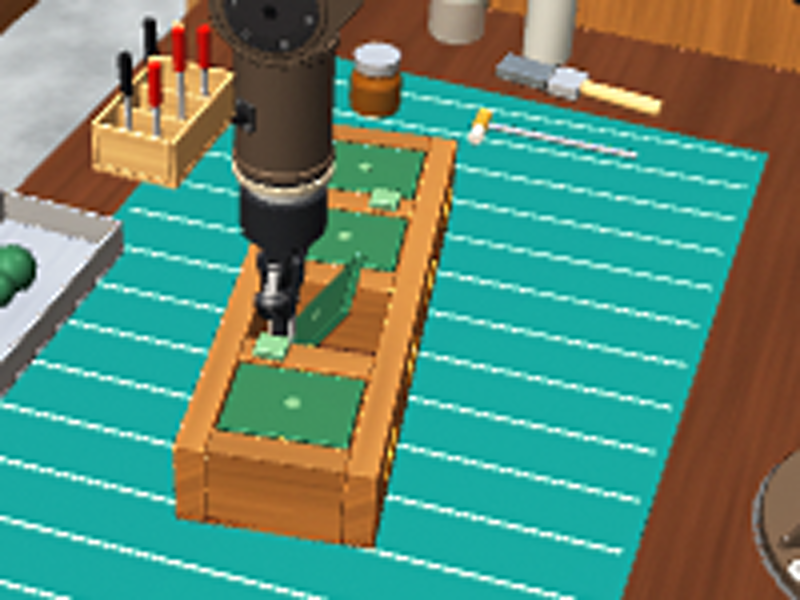

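The cover is tilted about 50°, near end raised (crop px 350,270), and tablet1 is undisturbed at (270,347). Now I'll lift out, go round to the near side and push the raised half over towards +x.

Emit:
{"op": "carry_out", "data": {"moves": [[1,0,0.1,-6,0,0,0],[1,0,0.1,-12.5,0,0,0],[1,-5.5,0.1,-12.5,0,0,0],[1,-10.9,0.1,-12.5,0,0,0],[1,-10.9,0.1,-12.5,0,0,0],[1,-10.9,0.1,-8,0,0,0],[1,-10.9,0.1,-6,0,0,0],[1,-10.9,0.1,-6,0,0,0]]}}

```text
clock: 5.95
tcp_pos: [0.4574, -0.0019, 0.1116]
orientation: [0.995, 0.095, -0.001, -0.0]
wrist_force: [0.0, -0.6, 0.8]
opening: 0.0002
```

```bash
python3 st.py
```

```text
1 [ -7.52 -11.93]
2 [-7.49  0.04]
3 [-7.48 12.04]
4 [-7.48 23.99]
[ 0.45743008 -0.00188328  0.11156246] [ 0.03064911 -0.63885546  0.79102844] 5.95
```

Emit:
{"op": "carry_out", "data": {"moves": [[1,2,0,0,0,0,0],[1,3,0,0,0,0,0],[1,3.6,0,0,0,0,0],[1,4.2,0,0,0,0,0],[1,4.7,0,0,0,0,0],[1,5.0,0,0,0,0,0],[1,5.3,0,0,0,0,0],[1,5.3,0,0,0,0,0]]}}

```text
clock: 6.95
tcp_pos: [0.5081, 0.0077, 0.1122]
orientation: [0.995, 0.095, -0.002, 0.0]
wrist_force: [-6.9, -1.8, 4.5]
opening: 0.0001
```

```bash
python3 st.py
```

```text
1 [ -2.36 -11.95]
2 [-2.33  0.02]
3 [-2.32 12.02]
4 [-2.32 23.97]
[0.50813757 0.00766603 0.11224615] [-6.91506844 -1.84789164  4.47527363] 6.95
```

A 7 N reaction at u = -2.3 suggests the stop has been reached. I'll back off, lift clear and look.

Emit:
{"op": "carry_out", "data": {"moves": [[1,-1,0,0,0,0,0],[1,-5,0,0,0,0,0],[1,-9,0,-3,0,0,0],[1,-12,0,-9,0,0,0],[1,-14,0,-14,0,0,0],[1,-14,0,-14,0,0,0]]}}

```text
clock: 7.7
tcp_pos: [0.3735, -0.0186, 0.2564]
orientation: [0.995, 0.095, 0.004, 0.0]
wrist_force: [0.6, -0.7, -0.2]
opening: -0.0005
```

```bash
python3 - <<'E'
from cell import robot
import cv2,numpy as np,pickle
from h import *
o=[]
for n,(x0,y0) in(("side",(200,150)),("top",(180,130))):
    d=robot.get_image(n);pickle.dump(d,open(f"pics/{n}2.pkl","wb"));o.append(cv2.resize(d["color"][y0:y0+150,x0:x0+200,::-1],None,fx=4,fy=4,interpolation=cv2.INTER_CUBIC)[:,:])
    # change vs initial at bystander places
    p=pickle.load(open(f"pics/{n}0.pkl","rb"));D=np.abs(d["color"].astype(int)-p["color"]).max(2)
    for nm,P in(("block",None),):pass
    a=np.radians(10.9);u=np.array([np.cos(a),np.sin(a),0]);c=np.array([.5311,.0119,.081])
    for th in(1.2,1.3,1.4):print(n,th,proj(d,c+u*-.055*np.cos(th)+[0,0,.055*np.sin(th)]).round(1))
    cv2.imwrite(f"pics/diff_{n}.png",(D>25).astype(np.uint8)*255)
cv2.imwrite("pics/s2.png",o[0]);cv2.imwrite("pics/t2.png",o[1])
E
```

```text
side 1.2 [[285.5 218.8]]
side 1.3 [[284.1 218.2]]
side 1.4 [[282.6 217.8]]
top 1.2 [[261.5 215.2]]
top 1.3 [[261.1 213.5]]
top 1.4 [[260.7 211.7]]
```

View pics/s2.png

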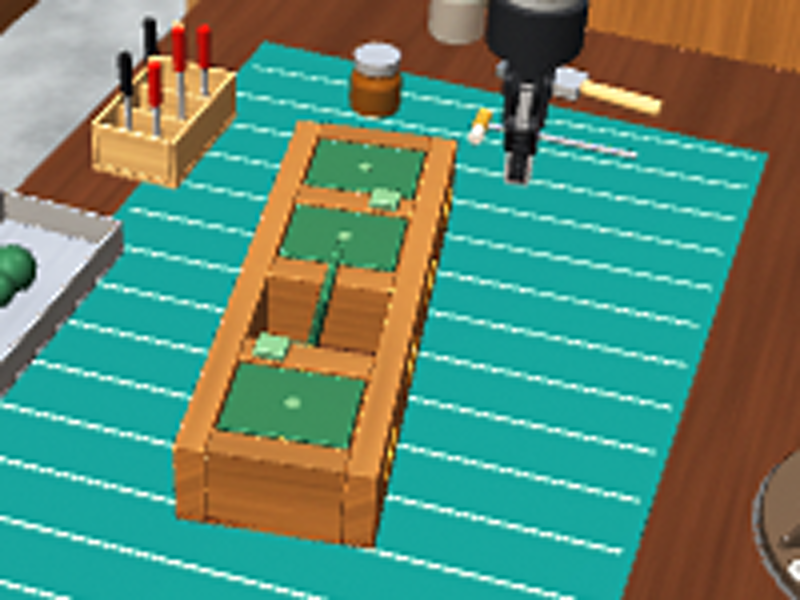

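View pics/t2.png

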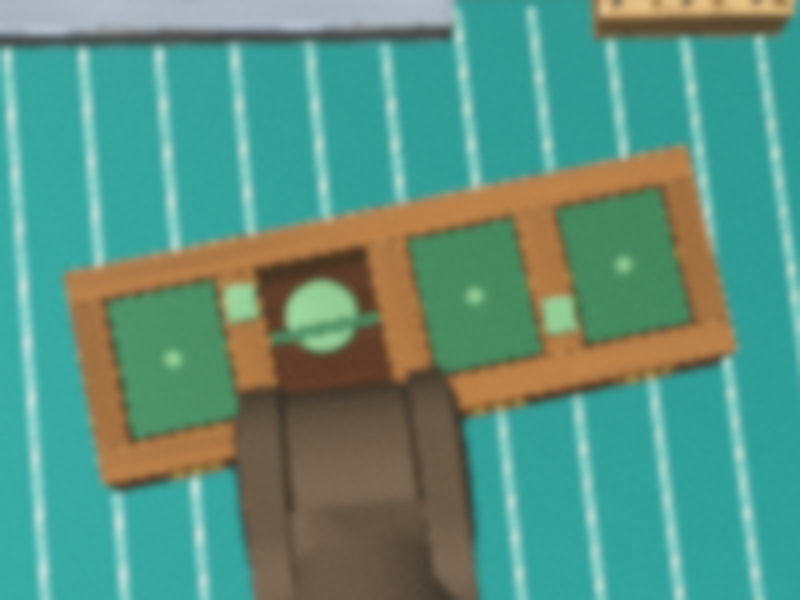

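View pics/diff_top.png

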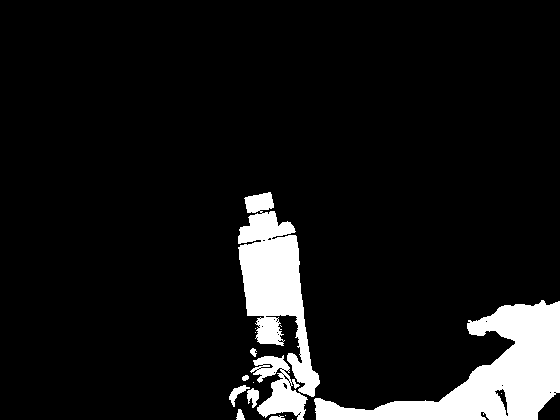

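The cover stands on edge. Its raised edge is at top px (261,212), where 1.4 rad predicts (260.7,211.7), and the round pale blank shows beneath it. In the top view only the arm and the opened cover changed, so the tablets and bystanders haven't moved. Handing in.

```bash
python3 -c "
from cell import robot
print(robot.finish_job())"
```

```text
the job is handed in; nothing more can be done
None
```

The second cover from the chest's +y end was the one that rocks. It now stands open, nearly upright, with the round stone blank in view beneath it. I handed the job in at about 7.8 s on the robot's clock.

- **Finding it:** I pressed the far ends of covers 4, 3 and 2 in turn. Covers 4 and 3 held rigid at 19 N and 22 N. Cover 2 gave at under 1 N, so cover 1 was not pressed.
- **Opening it:** I pressed cover 2's far end down to about 50°, then pushed the raised near half over from the near side until it met about 7 N. I took that as the stop, then backed the arm off and lifted it clear.
- **Last checks:** In the top view, the cover's raised edge is within a pixel of where a tilt of 1.4 rad would put it. The before-and-after difference there shows changes only at the arm and the opened cover. In the side view I checked the chest area by eye, and the tablets, jar and hammer looked unmoved. No check failed or disagreed.

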